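# Wet the palm brush and hold it on the soap pump

### The job

Get the washing-up brush ready: pick it up, dip the bristles into the blue rinsing mug, then press them squarely down on the steel plate of the soap pump and gently push the plate down about 15 mm, which is roughly two thirds of its stroke. Finish like that, still gripping the brush and holding the plate down with it (stay off the bottom stop; only the brush may touch the pump), and leave the mug and everything else standing where it is.

Things in the scene. Friction and masses are not known exactly. Their poses are not given: they have to be found in the camera images.
- brush: loose palm brush for washing up, 92 mm tall, 0.11 kg, standing upright on its bristles in a small white saucer. Origin at the centre of the flat bristle end (its underside), z up along the handle. Round about z: pale bristles 50 mm wide from 0 to 26 mm, brown wooden head 55 mm wide from 26 to 44 mm, brown wooden grip about 37 mm wide from 44 to 92 mm. The bristles are stiff (rigid).
- brush_grip (a point): point on the brush's axis at the middle of the wooden grip, 73 mm above the bristle end; where to close the fingers from above (37 mm wide, any yaw)
- brush_dish: small white saucer, 110 mm across, 12 mm high, fixed to the worktop, on whose floor the brush stands at first. Origin at the centre of its underside.
- mug: loose blue ceramic mug, open at the top, nothing solid in it, 80 mm high, 92 mm wide outside, 4 mm wall, 82 mm wide and 75 mm deep inside, 0.32 kg. Its handle stands out about 36 mm on its own +y side. Origin at the centre of its underside, z up.
- mug_rim (a point): centre of the mug's mouth, 80 mm above the mug's underside
- soap_pump: loose heavy soap pump, 0.97 kg: a white round pot 96 mm wide and 74 mm high on a rubber foot, with a sprung steel plate on a stem above it. Origin at the centre of its underside, z up.
- soap_plate_top (a point): centre of the upper face of the pump's steel plate, a shallow round dish, 109 mm above the worktop at rest; its flat floor is 68 mm wide and its sloping lip, 83 mm across, stands 6.5 mm above the floor. The point goes down with the plate.
- soap_plate (a joint): how far the pump's plate is pressed down, in m: 0 at rest (top), 0.022 on the bottom stop. A spring pushes it back up: about 4 N to start it, 350 N/m more on top, so about 9 N at 0.015; it rises again when let go, and the brush's own weight does not press it down.
- other_glass: clear tumbler standing upside down, 77 mm wide, 89 mm high, the nearer of two: a bystander. Origin at the centre of its underside.
- jam_jar: jar of red jam with a yellow lid, 64 mm wide, 87 mm high: a bystander. Origin at the centre of its underside.
- teaspoon: steel teaspoon lying near the front edge, 130 mm long, 11 mm high: a bystander. Origin at the centre of its underside.

How it is judged:
By the outcome, as a careful person would: the job done as asked, in the order asked, and still so for the second after the job is handed in, while the arm keeps its last pose, push and grip.
It also fails if it takes over 42 s, if anything falls off the work surface, if the arm or the gripper's body presses on something with over 40 N, if the wrist force passes 120 N, or if a joint passes its speed limit or range.

### The arm

A 7-joint arm with a two-finger parallel gripper is mounted at the origin on a cart in front of the work surface, level with it; the furniture and walls round the work are solid. World frame = base frame: x ahead of the robot, y to its left, z up, the work surface at z = 0. Lengths are in mm, angles in rad, forces in N, time in s.
With the tool pointing down it reaches from about 425 to 925 mm from the base axis. Payload 6.8 kg.
Tool frame: the origin (TCP) lies midway between the tips of the shut fingers; the grasp point (between the pads) lies 19 mm behind it; z points along the fingers, y is the line along which they close (so a half turn about z gives the same grasp; the last joint's range is limited). The gripper opens to 88 mm and grips with 3 to 60 N. Pads are 20 mm wide; open, the fingers measure 115 mm over their backs; the gripper's body (75 mm by 178 mm) begins 61 mm behind the grasp point.
Start: joints at [1.123, 0.477, 0.022, 1.555, -0.011, 1.109, -0.083], TCP at [224.986, -636.419, 222.664] pointing down, gripper open.
Joint ranges: [-2.96, 2.96], [-0.34, 2.1], [-1.41, 1.46], [0.24, 2.44], [-1.37, 4.51], [0.17, 1.92], [-2.96, 2.96]. Speed limits (rad/s): [2.39, 2.39, 3.14, 3.14, 3.14, 3.14, 3.14].

### API

Orientations are given as a unit quaternion [w, x, y, z].
In Python, from rig import bot gives the robot as it stands. The module is installed in compiled form; this text tells all that it offers.
- The arm moves only by the shell command python3 -m crank 'ROWS'. ROWS is JSON, a list of rows, each a list of 3 entries, a list of its own where there are three numbers: the turn, a rotation vector about the tool's x, y, z in units of 5 degrees (1.0 is 5 degrees), then the shift along the tool's x, y, z in units of 30 mm (1.0 is 30 mm), then the opening, from 0 (shut) to 1 (fully open). A call has 1 to 8 rows; each row is the pose to reach, as a shift and turn from the pose commanded when the call began, along the tool's axes at that moment; what a row does not reach only later rows make up. A row lasts 1/12 s, in which the tool goes at most 41.7 mm and 7.16 degrees, less where a joint would pass 70% of its speed; a pose out of reach is approached as far as the arm can. A call with a gripper value outside its range is refused whole. The fingers move at their own pace and stop on an object; the grip force is fixed at half the most. Time passes only in rows, so rows that repeat a pose let the fingers close. It gives the time, the measured TCP pose, the force, the opening and the grip force at its end, in the units of the state.
- bot.get_obs(): the state, without advancing time (a new reading comes with each control period).
- bot.get_image(name): name is "side" or "top" or "wrist"; returns (picture, depth): 480x640x3 uint8, blue, green, red; 480x640 float32, mm along the optical axis (not along the pixel's ray), 0 where there is no reading.
- bot.get_calibration(name): a dict with "intrinsics" (3x3 intrinsics, pixels), "k1" (the pictures are not rectified: a ray, as slopes to the right and down, at radius r is drawn at 1 + k1 r^2 times it, then the intrinsics apply), "view" (4x4, takes a point from world to camera coordinates). Camera axes: x right, y down, z forward; pixel columns grow to the right and rows downward; lengths in mm; the calibration is good to about 2 mm. A picture is of the moment at which its call begins: read the wrist's pose just before it. get_calibration takes no time and is no camera call; for the wrist camera it gives the pose at the moment of the call.
- bot.hand_in(): hands the job in; it is judged then, once.
The state is a dict: "t": time; "qpos": joint angles; "joint_velocities": joint speeds; "joint_torque": joint torques, N m; "ee_pos": TCP position; "tcp_rot": TCP orientation; "wrist_force": force on the tool from outside, world axes, zero at the start; "ft_torque": the same for the moment, N m; "width": finger opening in mm; "grasp_force": force on a finger pad.
Only numpy, scipy, OpenCV 4.12 (cv2) and the standard library are available. Lean on these libraries where they do the work, as an engineer would, in place of code of your own. Each camera call takes 0.05 s, during which the arm holds its last target. There are 200 camera calls.

## Working session

There is one attempt and no reset: what is moved stays moved. The work goes in short steps, Python scripts to look and compute and a shell command to move; the robot and the scene stay as the last step left them, time stands still between calls to the robot, and variables do not carry over. Pictures are saved under pics/ and viewed, at most 10 in all, crops included, and the job is handed in when it is done.

```bash
mkdir -p pics
cat > h.py <<'E'
import numpy as np, cv2
from rig import bot
def cal(n):
    c=bot.get_calibration(n); return np.array(c["intrinsics"]),c["k1"],np.array(c["view"])
def rays(n,uv,c=None):
    K,k1,V=c or cal(n)
    uv=np.atleast_2d(np.float64(uv))
    p=cv2.undistortPoints(uv[:,None],K,np.array([k1,0,0,0,0.]))[:,0]
    d=np.c_[p,np.ones(len(p))]
    return -V[:3,:3].T@V[:3,3], d@V[:3,:3], d
def on_plane(n,uv,z,c=None):
    o,d,_=rays(n,uv,c); return o+d*((z-o[2])/d[:,2])[:,None]
def cloud(n,dep,c=None):
    v,u=np.mgrid[0:480,0:640]
    o,d,_=rays(n,np.c_[u.ravel(),v.ravel()],c)
    return (o+d*dep.ravel()[:,None]).reshape(480,640,3)
E
python3 - <<'E'
from h import *
o=bot.get_obs(); print(o)
for n in("top","side"):
    c=cal(n); im,d=bot.get_image(n); cv2.imwrite(f"pics/{n}0.png",im); np.savez(f"{n}0.npz",im=im,d=d)
    print(n,c[1],(-c[2][:3,:3].T@c[2][:3,3]).round(), c[2][2,:3].round(2),(d>0).mean())
E
```

```text
{'t': 0.0, 'qpos': array([ 1.12290419,  0.47781404,  0.02237008,  1.55642702, -0.01152996,
        1.10927401, -0.08306939]), 'joint_velocities': array([ 0.00032199, -0.00030004, -0.0005591 , -0.0007752 ,  0.00123072,
        0.00044913, -0.0012125 ]), 'joint_torque': array([ 1.17678526e-03, -5.82850707e+01,  1.53511237e+00, -2.72618097e+01,
       -5.43891184e-02,  1.70667737e-02,  1.74789679e-04]), 'ee_pos': array([ 224.75278802, -635.86038616,  221.68326464]), 'tcp_rot': array([-8.71919837e-04,  9.85600923e-01,  1.69085826e-01, -2.10727437e-04]), 'wrist_force': array([-0.44347256, -0.12653217, -0.11184812]), 'ft_torque': array([-0.03593403, -0.00814888,  0.00840715]), 'grasp_force': 0.0, 'width': 87.6142666979748}
top -0.03440529374467651 [415.  -1. 935.] [ 0.11  0.   -0.99] 0.996025390625
side -0.04940645414524627 [ 410. -650.  612.] [ 0.12  0.78 -0.61] 0.99611328125
```

View pics/top0.png

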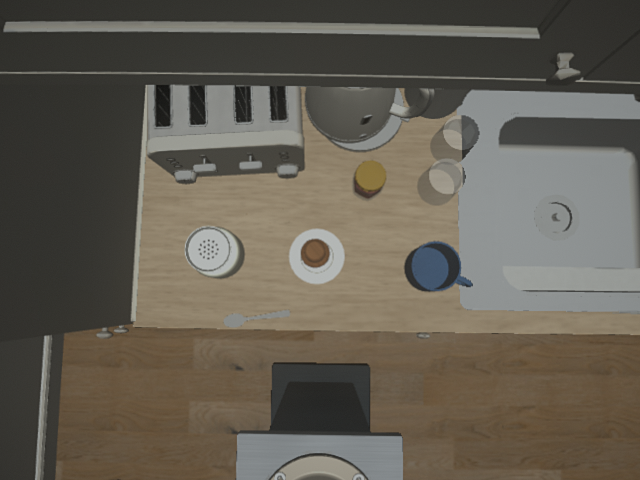

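View pics/side0.png

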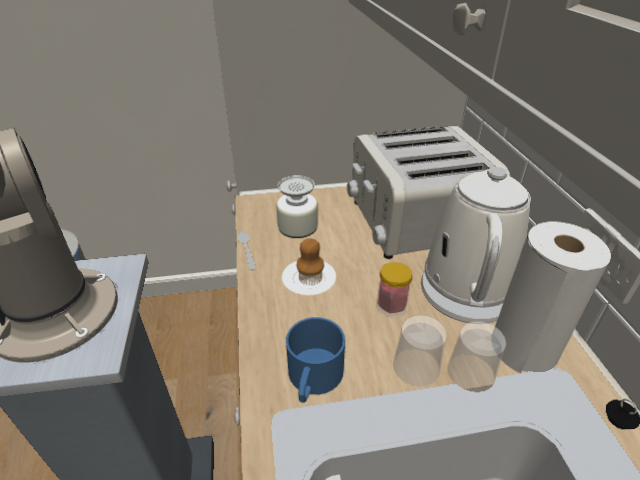

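The top view shows the brush at (315,252), the pump at (210,250), the blue mug at (434,266) with its handle at lower right, the jar at (370,177) and the glass at (446,180). The side view agrees: pump (297,205), brush (310,262), mug (316,355).

```bash
cat > m.py <<'E'
from h import *
from scipy.optimize import least_squares
def circ(p):
    r=least_squares(lambda q:np.hypot(p[:,0]-q[0],p[:,1]-q[1])-q[2],[*p[:,:2].mean(0),30],loss="soft_l1",f_scale=1.).x
    return r.round(1)
for n in("top","side"):
    f=np.load(f"{n}0.npz"); P=cloud(n,f["d"]); hsv=cv2.cvtColor(f["im"],cv2.COLOR_BGR2HSV)
    Z=P[...,2]; X=P[...,0];Y=P[...,1]
    c=cal(n)
    boxes=dict(top=dict(brush=(285,225,345,285),mug=(400,235,475,300),pump=(180,220,245,280)),
       side=dict(brush=(290,232,335,290),mug=(280,315,350,400),pump=(270,172,325,240)))[n]
    for k,(a,b,e,g) in boxes.items():
        s=np.zeros(Z.shape,bool); s[b:g,a:e]=1
        z=Z[s]; print(n,k,"z pct",np.percentile(z,[5,50,90,97,99.5]).round(1))
        if k=="mug":
            m=s&(hsv[...,0]>95)&(hsv[...,0]<125)&(hsv[...,1]>90)&(Z>76)&(Z<86)
        elif k=="brush": m=s&(Z>86)&(Z<100)
        else: m=s&(Z>100)&(Z<125)
        q=P[m]; print("  ",len(q),q.mean(0).round(1),"min",q.min(0).round(1),"max",q.max(0).round(1),"circ",circ(q),cv2.minEnclosingCircle(np.float32(q[:,:2])))
        if k=="brush":
            m=s&(hsv[...,0]<20)&(hsv[...,1]>120)&(Z>25); q=P[m]; 
            for lo,hi in((30,44),(55,85)):
                w=q[(q[:,2]>lo)&(q[:,2]<hi)]
                if len(w)>8: print("   band",lo,hi,len(w),circ(w))
        if k=="mug":
            m=s&(hsv[...,0]>95)&(hsv[...,0]<125)&(hsv[...,1]>90)&(Z>10)&(Z<70); q=P[m];print("  body",circ(q))
            m=s&(hsv[...,0]>95)&(hsv[...,0]<125)&(hsv[...,1]>90);q=P[m]; ct=circ(P[s&(Z>76)&(Z<86)]);d=np.hypot(q[:,0]-ct[0],q[:,1]-ct[1]);h=q[(d>55)&(d<90)&(q[:,2]>15)];print("  handle",len(h),h.mean(0).round())
E
python3 m.py
```

```text
top brush z pct [-1.6  7.8 87.  95.6 99.2]
   348 [497.3  13.2  93.6] min [479.1  -5.2  86.1] max [515.8  31.2  99.3] circ [497.4  13.2  13.3] ((497.8232727050781, 13.492544174194336), 19.031816482543945)
top mug z pct [-1.6  4.2 68.9 80.3 82.5]
   180 [ 471.  -209.4   80.2] min [ 431.1 -252.7   76.8] max [ 519.1 -163.8   84.2] circ [ 475.6 -208.2   43.2] ((475.4043884277344, -208.3726348876953), 44.91014099121094)
  body [ 413.  -250.3   39.2]
  handle 51 [ 449. -266.   56.]
top pump z pct [ -1.6  69.9 111.6 115.7 934.7]
   1665 [496.  202.5 110.2] min [456.4 159.9 104.2] max [535.6 243.  119. ] circ [496.2 202.6  28.9] ((496.0760498046875, 201.44149780273438), 41.535850524902344)
side brush z pct [-1.6  7.5 81.7 94.3 96.6]
   216 [496.1   9.   92.4] min [477.8  -6.5  86.1] max [515.   31.2  97.2] circ [496.5  11.4  12.8] ((496.22369384765625, 12.205580711364746), 19.143041610717773)
   band 30 44 100 [496.8  14.7  26.7]
   band 55 85 215 [496.8  15.3  18.5]
side mug z pct [ -1.9  21.4  73.9  79.2 216.7]
   415 [ 471.8 -213.9   78.6] min [ 428. -255.   76.] max [ 517.1 -163.7   81.5] circ [ 472.7 -209.2   43.1] ((473.35491943359375, -209.46412658691406), 46.021446228027344)
  body [ 472.2 -210.4   43.8]
  handle 206 [ 445. -273.   55.]
side pump z pct [ -1.7  40.1 108.7 113.1 115.7]
   633 [494.  204.8 109.8] min [453.1 160.1 103.7] max [534.9 243.6 117.3] circ [494.1 206.2  31.3] ((493.6646728515625, 201.22174072265625), 42.43706512451172)
```

```bash
cat > go.py <<'E'
import sys
from h import *
from scipy.spatial.transform import Rotation as R
o=bot.get_obs(); w,x,y,z=o["tcp_rot"]; r=R.from_quat([x,y,z,w])
t=np.array([float(a) for a in sys.argv[1:4]])
s=r.inv().apply(t-o["ee_pos"])/30
zt=r.inv().apply([0,0,-1]); rv=np.cross([0,0,1],zt); rv=np.degrees(rv)/5
print("t",round(o["t"],2),"pos",o["ee_pos"].round(1),"F",o["wrist_force"].round(1),"w",round(o["width"],1),"g",round(o["grasp_force"],1),"q",o["qpos"].round(2))
print("shift",s.round(2),"dist",round(np.linalg.norm(s)*30),"turn to vertical",rv.round(2),"xaxis",r.apply([1,0,0]).round(3))
E
python3 go.py 497 13.5 160
```

```text
t 0.1 pos [ 224.8 -635.9  221.8] F [-0.4  0.6  0.8] w 88.0 g 0.0 q [ 1.12  0.48  0.02  1.56 -0.01  1.11 -0.08]
shift [ 15.77 -17.38   2.09] dist 707 turn to vertical [-0.02  0.    0.  ] xaxis [ 0.943  0.333 -0.   ]
```

```bash
python3 -m crank '[[[0,0,0],[0.5,-0.55,0],1],[[0,0,0],[1.3,-1.4,0],1],[[0,0,0],[2.1,-2.3,0],1],[[0,0,0],[2.9,-3.2,0],1],[[0,0,0],[3.7,-4.1,0],1],[[0,0,0],[4.5,-5.0,0],1],[[0,0,0],[5.3,-5.8,0],1],[[0,0,0],[6.0,-6.6,0],1]]'; python3 go.py 497 13.5 160
```

```text
t: 0.77
ee_pos: [329.3, -387.6, 222.4]
tcp_rot: [-0.0, 0.986, 0.169, -0.0]
wrist_force: [0.5, -1.1, 0.4]
width: 87.9
grasp_force: 0.0
t 0.77 pos [ 329.3 -387.6  222.4] F [ 0.5 -1.1  0.4] w 87.9 g 0.0 q [ 0.82  0.21 -0.09  1.94  0.02  0.99 -0.51]
shift [  9.73 -10.73   2.09] dist 439 turn to vertical [-0.  0.  0.] xaxis [ 0.943  0.334 -0.   ]
```

```bash
python3 -m crank '[[[0,0,0],[0.8,-0.9,0],1],[[0,0,0],[1.6,-1.8,0],1],[[0,0,0],[2.4,-2.7,0],1],[[0,0,0],[3.2,-3.6,0],1],[[0,0,0],[4.0,-4.5,0],1],[[0,0,0],[4.8,-5.3,0],1],[[0,0,0],[5.5,-6.1,0],1],[[0,0,0],[6.0,-6.6,0],1]]'; python3 go.py 497 13.5 160
```

```text
t: 1.43
ee_pos: [433.0, -139.8, 222.6]
tcp_rot: [-0.0, 0.985, 0.171, 0.0]
wrist_force: [0.3, 0.3, 0.6]
width: 88.2
grasp_force: 0.0
t 1.43 pos [ 433.  -139.8  222.6] F [0.3 0.3 0.6] w 88.2 g 0.0 q [ 0.46  0.13 -0.31  2.04  0.05  0.98 -1.1 ]
shift [ 3.73 -4.09  2.09] dist 177 turn to vertical [-0.01 -0.    0.  ] xaxis [0.942 0.336 0.   ]
```

```bash
python3 -m crank '[[[0,0,0],[0.8,-0.9,0.4],1],[[0,0,0],[1.6,-1.75,0.9],1],[[0,0,0],[2.4,-2.6,1.4],1],[[0,0,0],[3.1,-3.4,1.8],1],[[0,0,0],[3.55,-3.9,2.0],1],[[0,0,0],[3.73,-4.09,2.09],1],[[0,0,0],[3.73,-4.09,2.09],1]]'; python3 go.py 497 13.5 61
python3 - <<'E'
from h import *
c=cal("wrist"); im,d=bot.get_image("wrist"); cv2.imwrite("pics/w1.png",im); np.savez("w1.npz",im=im,d=d)
P=cloud("wrist",d,c); hsv=cv2.cvtColor(im,cv2.COLOR_BGR2HSV); D=np.hypot(P[...,0]-497,P[...,1]-13.5)<45
m=D&(hsv[...,0]<20)&(hsv[...,1]>100)&(d>0)
from scipy.optimize import least_squares
for lo,hi in((28,43),(55,82),(85,100)):
    w=P[m&(P[...,2]>lo)&(P[...,2]<hi)]; 
    if len(w)>20: print(lo,hi,len(w),w.mean(0).round(1),least_squares(lambda q:np.hypot(w[:,0]-q[0],w[:,1]-q[1])-q[2],[497,13,20],loss="soft_l1").x.round(1),w[:,2].max().round(1))
E
```

```text
t: 2.02
ee_pos: [497.0, 11.6, 159.3]
tcp_rot: [-0.0, 0.985, 0.171, -0.001]
wrist_force: [-0.1, -0.3, 0.6]
width: 87.9
grasp_force: 0.0
t 2.02 pos [497.   11.6 159.3] F [-0.1 -0.3  0.6] w 87.9 g 0.0 q [ 0.2   0.29 -0.4   2.01  0.15  0.86 -1.52]
shift [ 0.03 -0.05  3.28] dist 98 turn to vertical [-0.01  0.01  0.  ] xaxis [ 0.942  0.336 -0.001]
28 43 91 [519.3  19.6  41.5] [498.3  16.   26.6] 43.0
55 82 336 [512.2  20.2  64.5] [497.5  15.8  18.6] 82.0
85 100 2097 [500.2  16.6  92.8] [499.8  16.5  12.9] 97.0
```

View pics/w1.png

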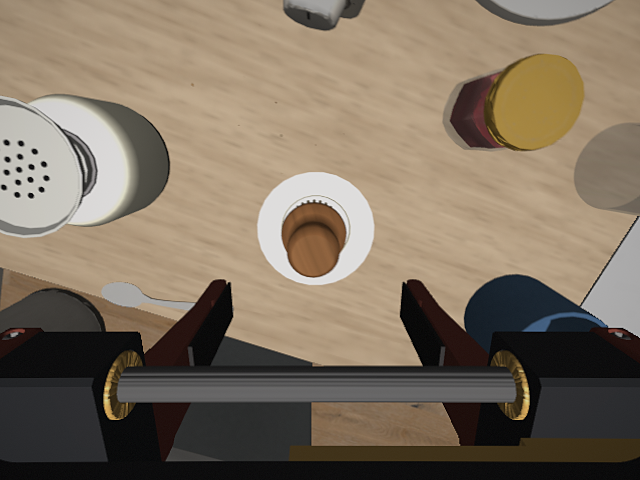

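The wrist view shows the brush centred between the open fingers at about (314,248), with the pump at the left and the mug at lower right. I'll descend and close.

```bash
python3 -m crank '[[[0,0,0],[0.03,-0.04,0.6],1],[[0,0,0],[0.03,-0.04,1.4],1],[[0,0,0],[0.03,-0.04,2.2],1],[[0,0,0],[0.03,-0.04,2.8],1],[[0,0,0],[0.03,-0.04,3.2],1],[[0,0,0],[0.03,-0.04,3.35],1],[[0,0,0],[0.03,-0.04,3.35],1],[[0,0,0],[0.03,-0.04,3.35],1]]'; python3 go.py 497.5 14.5 58.5
python3 -m crank '[[[0,0,0],[0,0,0],0.4],[[0,0,0],[0,0,0],0.3],[[0,0,0],[0,0,0],0.3],[[0,0,0],[0,0,0],0.3],[[0,0,0],[0,0,0],0.3],[[0,0,0],[0,0,0],0.3],[[0,0,0],[0,0,0],0.3],[[0,0,0],[0,0,0],0.3]]'
```

```text
t: 2.73
ee_pos: [497.8, 10.1, 60.2]
tcp_rot: [0.0, 0.986, 0.168, 0.0]
wrist_force: [-0.3, 0.5, 0.5]
width: 87.6
grasp_force: 0.0
t 2.73 pos [497.8  10.1  60.2] F [-0.3  0.5  0.5] w 87.6 g 0.0 q [ 0.15  0.44 -0.36  2.09  0.25  0.65 -1.61]
shift [ 0.04 -0.14  0.06] dist 5 turn to vertical [ 0.01 -0.01  0.  ] xaxis [0.943 0.332 0.001]
t: 3.4
ee_pos: [497.5, 11.6, 59.5]
tcp_rot: [-0.0, 0.986, 0.169, -0.0]
wrist_force: [0.0, 1.1, -0.3]
width: 38.0
grasp_force: 3.9
```

```bash
python3 -m crank '[[[0,0,0],[0,0,0],0],[[0,0,0],[0,0,0],0],[[0,0,0],[0,0,0],0],[[0,0,0],[0,0,0],0],[[0,0,0],[0,0,0],0],[[0,0,0],[0,0,0],0]]'; python3 go.py 497.5 12 190
```

```text
t: 3.9
ee_pos: [497.4, 11.2, 59.4]
tcp_rot: [0.0, 0.986, 0.169, -0.0]
wrist_force: [-0.5, 0.2, -1.1]
width: 36.8
grasp_force: 30.0
t 3.9 pos [497.4  11.2  59.4] F [-0.5  0.2 -1.1] w 36.8 g 30.0 q [ 0.15  0.45 -0.36  2.09  0.25  0.65 -1.61]
shift [ 0.01 -0.02 -4.35] dist 131 turn to vertical [ 0.  0. -0.] xaxis [ 0.943  0.333 -0.   ]
```

```bash
python3 -m crank '[[[0,0,0],[0,0,-0.2],0],[[0,0,0],[0,0,-0.7],0],[[0,0,0],[0,0,-1.5],0],[[0,0,0],[0,0,-2.3],0],[[0,0,0],[0,0,-3.1],0],[[0,0,0],[0,0,-3.8],0],[[0,0,0],[0,0,-4.2],0],[[0,0,0],[0,0,-4.35],0]]'; python3 go.py 474 -209 190
python3 - <<'E'
from h import *
f,d=bot.get_image("side"); cv2.imwrite("pics/s2.png",f); np.savez("s2.npz",im=f,d=d)
c=cal("side"); o=bot.get_obs(); P=cloud("side",d,c); x,y,z=o["ee_pos"]
hsv=cv2.cvtColor(f,cv2.COLOR_BGR2HSV); m=(hsv[...,0]<20)&(np.hypot(P[...,0]-x,P[...,1]-y)<40)&(P[...,2]>z-70)
from scipy.optimize import least_squares
def C(w,r): return least_squares(lambda q:np.hypot(w[:,0]-q[0],w[:,1]-q[1])-r,[x,y],loss="soft_l1").x.round(1)
print(o["ee_pos"])
w=P[m];print(w[:,2].min())
for lo,hi,r in((-52,-30,25),(-27,-12,27.5),(-8,10,18.5)):
    w=P[m&(P[...,2]>z+lo)&(P[...,2]<z+hi)]
    if len(w)>10: print(lo,hi,len(w),C(w,r),w.mean(0).round(1))
E
```

```text
t: 4.57
ee_pos: [498.6, 11.4, 192.5]
tcp_rot: [0.0, 0.986, 0.169, 0.002]
wrist_force: [-0.2, 0.2, -1.4]
width: 36.7
grasp_force: 30.0
t 4.57 pos [498.6  11.4 192.5] F [-0.2  0.2 -1.4] w 36.7 g 30.0 q [ 0.21  0.25 -0.41  1.98  0.13  0.93 -1.5 ]
shift [-3.22  6.65  0.08] dist 222 turn to vertical [ 0.02 -0.04  0.  ] xaxis [0.943 0.333 0.004]
[498.49666766  11.38464625 192.10133237]
136.51475004803348
-52 -30 27 [499.5  15.6] [502.5  -0.9 153. ]
-27 -12 238 [499.2  13.3] [496.1  -7.5 174.3]
-8 10 191 [502.    6.8] [494.1  -3.3 193.2]
```

View pics/s2.png

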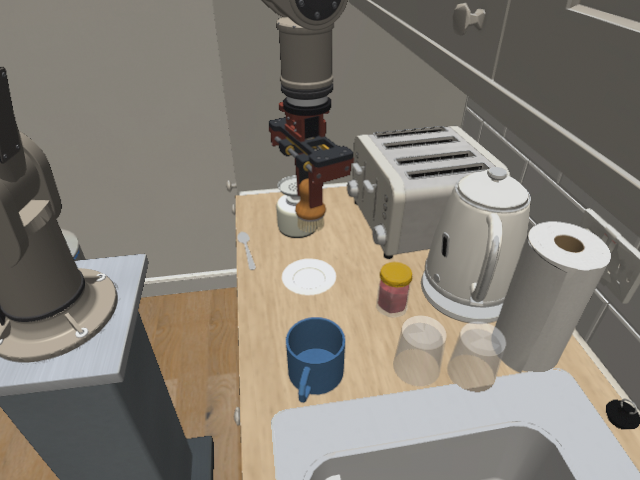

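The brush is lifted upright in the fingers at (310,210) and the saucer and everything else have not moved. Next is the mug.

```bash
python3 -m crank '[[[0,0,0],[-0.25,0.5,0],0],[[0,0,0],[-0.75,1.5,0],0],[[0,0,0],[-1.3,2.6,0],0],[[0,0,0],[-1.8,3.7,0],0],[[0,0,0],[-2.3,4.8,0],0],[[0,0,0],[-2.8,5.8,0],0],[[0,0,0],[-3.15,6.5,0],0],[[0,0,0],[-3.28,6.71,0],0]]'; python3 -m crank '[[[0,0,0],[0,0,0],0],[[0,0,0],[0,0,0],0],[[0,0,0],[0,0,0],0]]'; python3 go.py 473 -211 80
python3 - <<'E'
from h import *
for n in("top","side"):
    f,d=bot.get_image(n); np.savez(n+"3.npz",im=f,d=d); cv2.imwrite(f"pics/{n}3.png",f)
E
```

```text
t: 5.28
ee_pos: [469.9, -215.8, 188.8]
tcp_rot: [0.0, 0.986, 0.166, -0.001]
wrist_force: [-0.8, -1.3, -1.8]
width: 36.5
grasp_force: 30.0
t: 5.53
ee_pos: [472.1, -209.2, 189.6]
tcp_rot: [-0.001, 0.985, 0.17, -0.0]
wrist_force: [0.1, 0.3, -1.1]
width: 36.7
grasp_force: 30.0
t 5.53 pos [ 472.1 -209.2  189.6] F [ 0.1  0.3 -1.1] w 36.7 g 30.0 q [ 0.54  0.27 -0.29  1.95  0.09  0.93 -1.02]
shift [0.01 0.07 3.65] dist 110 turn to vertical [-0.01  0.    0.  ] xaxis [ 0.942  0.336 -0.   ]
```

View pics/side3.png

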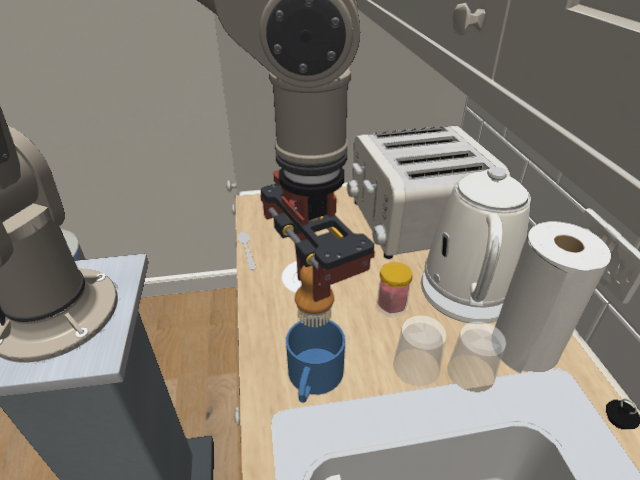

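The brush hangs over the mug's mouth at (314,320), upright and centred. I'll dip it, then come back up.

```bash
python3 -m crank '[[[0,0,0],[0.01,0.06,0.3],0],[[0,0,0],[0.01,0.06,0.9],0],[[0,0,0],[0.01,0.06,1.5],0],[[0,0,0],[0.01,0.06,2.1],0],[[0,0,0],[0.01,0.06,2.7],0],[[0,0,0],[0.01,0.06,3.2],0],[[0,0,0],[0.01,0.06,3.5],0],[[0,0,0],[0.01,0.06,3.7],0]]'; python3 -m crank '[[[0,0,0],[0,0,0],0],[[0,0,0],[0,0,0],0],[[0,0,0],[0,0,0],0],[[0,0,0],[0,0,0],0],[[0,0,0],[0,0,0],0],[[0,0,0],[0,0,0],0]]'; python3 -m crank '[[[0,0,0],[0,0,-0.3],0],[[0,0,0],[0,0,-0.9],0],[[0,0,0],[0,0,-1.5],0],[[0,0,0],[0,0,-2.1],0],[[0,0,0],[0,0,-2.8],0],[[0,0,0],[0,0,-3.5],0],[[0,0,0],[0,0,-4.2],0],[[0,0,0],[0,0,-4.7],0]]'; python3 go.py 494 200 215
```

```text
t: 6.3
ee_pos: [472.2, -212.1, 77.5]
tcp_rot: [-0.001, 0.986, 0.17, -0.001]
wrist_force: [-0.2, 0.1, -1.0]
width: 36.9
grasp_force: 30.0
t: 6.8
ee_pos: [473.0, -213.0, 79.5]
tcp_rot: [0.0, 0.986, 0.169, 0.0]
wrist_force: [-0.3, 0.6, -1.4]
width: 36.8
grasp_force: 30.0
t: 7.47
ee_pos: [473.2, -212.9, 222.8]
tcp_rot: [0.001, 0.986, 0.169, 0.001]
wrist_force: [0.9, -1.5, -1.0]
width: 36.6
grasp_force: 30.0
t 7.47 pos [ 473.2 -212.9  222.8] F [ 0.9 -1.5 -1. ] w 36.6 g 30.0 q [ 0.55  0.24 -0.29  1.91  0.08  1.   -1.  ]
shift [  5.24 -12.75   0.25] dist 414 turn to vertical [ 0.02 -0.02  0.  ] xaxis [0.943 0.333 0.002]
```

```bash
python3 -m crank '[[[0,0,0],[0.2,-0.5,0],0],[[0,0,0],[0.55,-1.35,0],0],[[0,0,0],[0.95,-2.3,0],0],[[0,0,0],[1.35,-3.25,0],0],[[0,0,0],[1.75,-4.2,0],0],[[0,0,0],[2.1,-5.1,0],0],[[0,0,0],[2.4,-5.8,0],0],[[0,0,0],[2.6,-6.3,0],0]]'; python3 go.py 494 200 215;  python3 -m crank '[[[0,0,0],[0.25,-0.6,0],0],[[0,0,0],[0.6,-1.45,0],0],[[0,0,0],[1.0,-2.4,0],0],[[0,0,0],[1.4,-3.35,0],0],[[0,0,0],[1.75,-4.3,0],0],[[0,0,0],[2.1,-5.2,0],0],[[0,0,0],[2.4,-5.9,0],0],[[0,0,0],[2.6,-6.3,0],0]]';  python3 -m crank '[[[0,0,0],[0,0,0],0],[[0,0,0],[0,0,0],0],[[0,0,0],[0,0,0],0],[[0,0,0],[0,0,0],0]]'; python3 go.py 494 200 215
cat > see.py <<'E'
import sys
from h import *
from scipy.optimize import least_squares
t=sys.argv[1]; o=bot.get_obs(); x,y,z=o["ee_pos"]; print(o["ee_pos"].round(1))
def C(w,r): return least_squares(lambda q:np.hypot(w[:,0]-q[0],w[:,1]-q[1])-r,[x,y],loss="soft_l1").x.round(1)
for n in("side","top"):
    c=cal(n); f,d=bot.get_image(n); cv2.imwrite(f"pics/{n}{t}.png",f); P=cloud(n,d,c)
    hsv=cv2.cvtColor(f,cv2.COLOR_BGR2HSV); D=np.hypot(P[...,0]-x,P[...,1]-y)
    m=(hsv[...,0]<20)&(D<40)&(hsv[...,1]>100)
    w=P[m&(P[...,2]>z-27)&(P[...,2]<z-12)]
    if len(w)>30: print(n,"head",len(w),C(w,27.5))
    b=(hsv[...,1]>40)&(hsv[...,0]<30)&(D<30)&(P[...,2]>z-60)&(P[...,2]<z-31); w=P[b]
    if len(w)>30: print(n,"bristle",len(w),C(w,25),"zmin",w[:,2].min().round(1))
    w=P[(D<75)&(P[...,2]>15)&(P[...,2]<60)]
    if len(w)>50: print(n,"pot",len(w),C(w,48))
    w=P[(D<60)&(P[...,2]>104)&(P[...,2]<119)&(hsv[...,1]<60)]
    if len(w)>50: print(n,"plate",len(w),"lip extent",w.min(0).round(1),w.max(0).round(1), np.array(cv2.minEnclosingCircle(np.float32(w[:,:2]))[0]).round(1))
E
python3 see.py 5
```

```text
t: 8.13
ee_pos: [483.1, -5.9, 220.9]
tcp_rot: [-0.0, 0.985, 0.17, 0.001]
wrist_force: [-0.2, 0.3, -0.6]
width: 36.5
grasp_force: 30.0
t 8.13 pos [483.1  -5.9 220.9] F [-0.2  0.3 -0.6] w 36.5 g 30.0 q [ 0.27  0.19 -0.43  1.98  0.1   0.99 -1.44]
shift [ 2.65 -6.34  0.2 ] dist 206 turn to vertical [-0.   -0.01  0.  ] xaxis [0.942 0.336 0.001]
t: 8.8
ee_pos: [493.2, 199.0, 221.0]
tcp_rot: [-0.001, 0.985, 0.171, 0.001]
wrist_force: [0.2, -0.3, -1.5]
width: 36.9
grasp_force: 30.0
t: 9.13
ee_pos: [493.9, 193.8, 220.0]
tcp_rot: [0.0, 0.986, 0.168, -0.0]
wrist_force: [-0.1, 0.4, -1.0]
width: 36.6
grasp_force: 30.0
t 9.13 pos [493.9 193.8 220. ] F [-0.1  0.4 -1. ] w 36.6 g 30.0 q [-0.05  0.29 -0.53  1.87  0.17  1.02 -1.88]
shift [ 0.07 -0.19  0.17] dist 8 turn to vertical [ 0.01  0.   -0.  ] xaxis [ 0.944  0.331 -0.   ]
[493.9 193.8 220. ]
side head 172 [494. 195.]
side bristle 188 [493.9 197.6] zmin 164.9
side pot 666 [493.8 202.5]
side plate 628 lip extent [453.  160.1 104.2] [534.6 244.5 116.7] [494.5 202. ]
top head 52 [498.1 193.7]
top pot 185 [496.6 201.1]
top plate 638 lip extent [456.3 159.7 105.8] [534.1 239.7 118.6] [494.5 200.7]
```

View pics/side5.png

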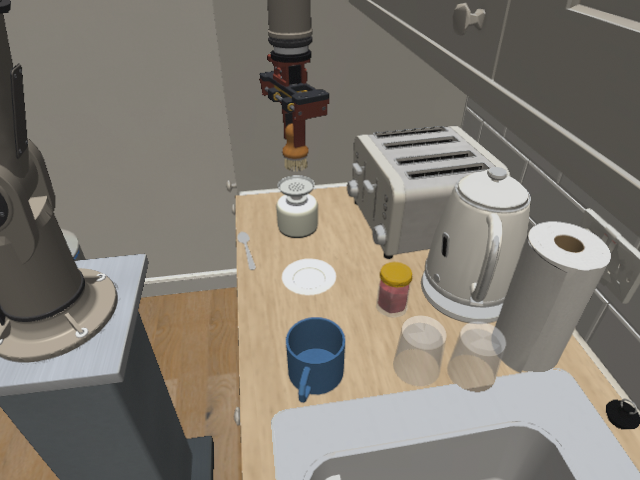

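The brush is upright just above the pump plate (bristles at (297,165), plate at (297,186)). It needs about +6.5 mm in y before it goes down.

```bash
python3 -m crank '[[[0,0,0],[0.09,-0.2,0],0],[[0,0,0],[0.09,-0.2,0.3],0],[[0,0,0],[0.09,-0.2,0.7],0],[[0,0,0],[0.09,-0.2,1.0],0],[[0,0,0],[0.09,-0.2,1.2],0],[[0,0,0],[0.09,-0.2,1.3],0],[[0,0,0],[0.09,-0.2,1.3],0],[[0,0,0],[0.09,-0.2,1.3],0]]';python3 -m crank '[[[0,0,0],[0,0,0],0],[[0,0,0],[0,0,0],0],[[0,0,0],[0,0,0],0],[[0,0,0],[0,0,0],0]]';  python3 go.py 494.5 200.3 164; python3 see.py 6
```

```text
t: 9.9
ee_pos: [494.3, 202.1, 180.8]
tcp_rot: [-0.0, 0.986, 0.169, -0.0]
wrist_force: [0.9, 0.5, -0.9]
width: 36.7
grasp_force: 30.0
t: 10.23
ee_pos: [494.5, 202.1, 181.3]
tcp_rot: [-0.0, 0.986, 0.169, 0.0]
wrist_force: [-0.0, 0.4, -1.2]
width: 36.5
grasp_force: 30.0
t 10.23 pos [494.5 202.1 181.3] F [-0.   0.4 -1.2] w 36.5 g 30.0 q [-0.07  0.34 -0.53  1.91  0.21  0.95 -1.93]
shift [-0.02  0.06  0.58] dist 17 turn to vertical [ 0.   -0.01  0.  ] xaxis [0.943 0.333 0.001]
[494.5 202.1 181.3]
side head 160 [494.8 204.2]
side bristle 151 [495.2 206.8] zmin 126.4
side pot 669 [493.8 202.5]
side plate 476 lip extent [453.  158.5 105.1] [534.6 235.5 117.2] [494.1 200.7]
top head 61 [498.8 201.8]
top pot 174 [496.6 201. ]
top plate 571 lip extent [456.4 159.5 104.8] [534.1 238.1 118.3] [494.4 200.2]
```

```bash
python3 -m crank '[[[0,0,0],[-0.05,0.03,0.15],0],[[0,0,0],[-0.05,0.03,0.3],0],[[0,0,0],[-0.05,0.03,0.4],0],[[0,0,0],[-0.05,0.03,0.47],0],[[0,0,0],[-0.05,0.03,0.5],0],[[0,0,0],[-0.05,0.03,0.5],0],[[0,0,0],[-0.05,0.03,0.5],0]]';python3 -m crank '[[[0,0,0],[0,0,0.04],0],[[0,0,0],[0,0,0.07],0],[[0,0,0],[0,0,0.1],0],[[0,0,0],[0,0,0.1],0],[[0,0,0],[0,0,0.1],0]]'; python3 -m crank '[[[0,0,0],[0,0,0.04],0],[[0,0,0],[0,0,0.07],0],[[0,0,0],[0,0,0.1],0],[[0,0,0],[0,0,0.1],0],[[0,0,0],[0,0,0.1],0]]';python3 -m crank '[[[0,0,0],[0,0,0.04],0],[[0,0,0],[0,0,0.07],0],[[0,0,0],[0,0,0.1],0],[[0,0,0],[0,0,0.1],0],[[0,0,0],[0,0,0.1],0]]'
```

```text
t: 10.92
ee_pos: [493.2, 200.8, 165.9]
tcp_rot: [-0.0, 0.986, 0.169, -0.0]
wrist_force: [0.2, 0.3, -0.7]
width: 36.4
grasp_force: 30.0
t: 11.33
ee_pos: [493.5, 200.9, 163.3]
tcp_rot: [-0.0, 0.986, 0.169, 0.0]
wrist_force: [-0.7, -0.8, 3.3]
width: 36.4
grasp_force: 30.0
t: 11.75
ee_pos: [493.4, 200.9, 160.0]
tcp_rot: [-0.0, 0.986, 0.169, 0.0]
wrist_force: [-0.1, -0.4, 3.5]
width: 36.7
grasp_force: 30.0
t: 12.17
ee_pos: [493.4, 200.9, 157.0]
tcp_rot: [-0.0, 0.986, 0.169, 0.0]
wrist_force: [0.2, 0.8, 5.3]
width: 36.9
grasp_force: 30.0
```

Contact came at TCP z of about 164, and the force agrees with the spring. I'll press on another 8 mm.

```bash
python3 -m crank '[[[0,0,0],[0,0,0.05],0],[[0,0,0],[0,0,0.1],0],[[0,0,0],[0,0,0.15],0],[[0,0,0],[0,0,0.2],0],[[0,0,0],[0,0,0.24],0],[[0,0,0],[0,0,0.27],0],[[0,0,0],[0,0,0.27],0],[[0,0,0],[0,0,0.27],0]]';for i in 1 2 3 4; do python3 -m crank '[[[0,0,0],[0,0,0],0],[[0,0,0],[0,0,0],0]]'|grep -E "ee_pos|wrist"; done; python3 see.py 7
python3 -c "
import cv2;a=cv2.imread('pics/side7.png')
cv2.imwrite('pics/s7c.png',cv2.resize(a[100:300,220:420],None,fx=3,fy=3,interpolation=2))"
```

```text
t: 12.83
ee_pos: [493.5, 200.9, 149.2]
tcp_rot: [-0.0, 0.986, 0.169, 0.0]
wrist_force: [-1.4, 0.0, 7.7]
width: 36.7
grasp_force: 30.0
ee_pos: [493.5, 200.9, 149.3]
wrist_force: [-1.2, 0.1, 7.7]
ee_pos: [493.5, 200.9, 149.3]
wrist_force: [-2.1, 0.3, 7.8]
ee_pos: [493.5, 201.0, 149.3]
wrist_force: [-0.8, -0.5, 6.9]
ee_pos: [493.4, 200.9, 149.2]
wrist_force: [-1.1, -1.1, 7.1]
[493.4 200.9 149.2]
side head 154 [493.9 202.7]
side bristle 154 [493.7 205.1] zmin 89.7
side pot 661 [493.9 202.5]
top head 50 [497.9 200.5]
top pot 173 [496.7 201. ]
```

View pics/s7c.png

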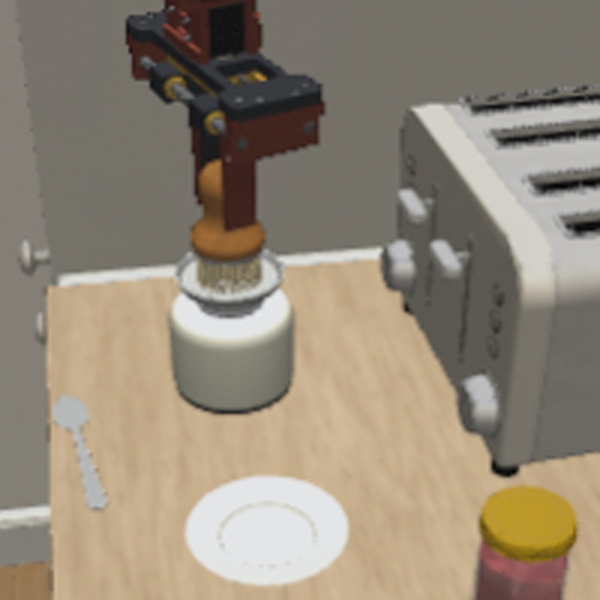

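The bristles sit centred inside the dished plate at (229,275 in the crop), the pump is upright in its place, and only the brush touches it. I'll check the plate's height before handing in.

```bash
python3 - <<'E'
from h import *
for n in("side","top"):
    c=cal(n); f,d=bot.get_image(n); P=cloud(n,d,c); s=cv2.cvtColor(f,cv2.COLOR_BGR2HSV)[...,1]
    f0=np.load(n+"0.npz"); P0=cloud(n,f0["d"],c)
    for Q in(P0,P):
        D=np.hypot(Q[...,0]-494.5,Q[...,1]-201.5); w=Q[(D>37)&(D<41)&(Q[...,2]>80)&(Q[...,2]<122)&(s<60)]; print(n,len(w),np.percentile(w[:,2],[10,50,90]).round(1))
    m=cv2.cvtColor(f,cv2.COLOR_BGR2HSV); m=(m[...,0]>95)&(m[...,0]<125)&(m[...,1]>90)&(abs(P[...,2]-80)<5)&(abs(P[...,0]-475)<55)
    print("mug",P[m&(abs(P[...,1]+209)<55)].mean(0).round(1))
F=[bot.get_obs()["wrist_force"][2]]; print(F)
E
python3 go.py 493.4 200.9 149.2
```

```text
side 102 [108.2 112.2 115. ]
side 127 [93.4 97.2 99.6]
mug [ 472.  -214.2   78.2]
top 285 [110.4 114.6 116.8]
top 74 [ 96.7 100.1 102.3]
mug [ 471.1 -209.3   80.1]
[np.float64(7.9655440014322165)]
t 13.7 pos [493.5 201.  149.3] F [-1.4  0.6  8. ] w 36.6 g 30.0 q [-0.08  0.38 -0.51  1.94  0.24  0.88 -1.95]
shift [-0.  0.  0.] dist 0 turn to vertical [ 0.   -0.01  0.  ] xaxis [0.943 0.333 0.001]
```

The plate lip has dropped about 15 mm in both views and the mug hasn't moved, so I'm handing in.

```bash
python3 -c "
from rig import bot
print(bot.hand_in())"
```

```text
the job is handed in; nothing more can be done
None
```

The job is handed in: the brush was dipped in the mug and, still gripped, is holding the soap plate down about 15 mm (side and top depth views agree), with the mug unmoved and no other object seen to shift in the pictures.

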